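Close the microscope lamp unit

ROBOT

A 6-joint arm with a two-finger parallel gripper is mounted at the origin on the work surface. World frame = base frame: x ahead of the robot, y to its left, z up, the work surface at z = 0. Lengths are in m, angles in rad, forces in N, time in s.
With the tool pointing down it reaches from about 0.35 to 0.775 m from the base axis. Payload 5.5 kg.
Tool frame: the origin (TCP) lies midway between the tips of the shut fingers; the grasp point (between the pads) lies 19 mm behind it; z points along the fingers, y is the line along which they close (so a half turn about z gives the same grasp; the last joint's range is limited). The gripper opens to 85 mm and grips with 20 to 120 N. Pads are 22 mm wide; open, the fingers measure 114 mm over their backs; the gripper's body (76 mm by 85 mm) begins 54 mm behind the grasp point. The pads swing forward as they close: fully open they stand 13 mm farther back than shut.
Start: joints at [1.146, 0.313, 0.046, 1.304, 0, 1.431], TCP at [0.162, 0.552, 0.21] pointing down, gripper open.
Joint ranges: [-2.76, 2.76], [-0.86, 1.69], [-1.03, 1.26], [-2.2, 2.34], [-1.47, 1.5], [-3.14, 3.14]. Speed limits (rad/s): [2.57, 2.57, 3.14, 3.14, 3.14, 3.14].

INTERFACE

Orientations are given as a unit quaternion [w, x, y, z].
In Python, from workcell import get_state, read_camera, camera_info, hand_in, recognise gives the robot as it stands.
- The arm moves only by the tool arm_command, never from a script. Its argument "moves" is one flat list of numbers, 7 for each row, row after row: the opening, from -1 (shut) to 1 (fully open), then the shift along the tool's x, y, z in mm, then the turn, a rotation vector about the tool's x, y, z in rad. A call has 1 to 8 rows; each row shifts and turns the commanded pose from where the row before left it, along the tool's axes as they then stand; what a row does not reach is not made up. A row lasts 1/8 s, in which the tool goes at most 62.5 mm and 10.7 degrees, less where a joint would pass 70% of its speed; a pose out of reach is approached as far as the arm can. A call with a gripper value outside its range is refused whole. The fingers move at their own pace and stop on an object; "newtons" is the grip in N (left out, the last holds). Time passes only in rows, so rows that do not move let the fingers close. It gives the time, the measured TCP pose, the force, the opening and the grip force at its end, in the units of the state.
- get_state(): the state, without advancing time (a new reading comes with each control period).
- read_camera(name): name is "side" or "top" or "wrist"; returns (picture, depth): 420x560x3 uint8, blue, green, red; 420x560 float32, m along the optical axis (not along the pixel's ray), 0 where there is no reading.
- camera_info(name): a dict with "fovy" (degrees; the focal length in pixels is half the picture's height over the tangent of half this angle, whatever the lens; pixels are square), "cx", "cy" (the principal point, pixels), "k1" (the pictures are not rectified: a ray, as slopes to the right and down, at radius r is drawn at 1 + k1 r^2 times it, then the intrinsics apply), "eye" and "orientation" of the camera in the world; the wrist camera has in their place "tool_from_camera" (4x4, takes a point from camera to tool coordinates, whose origin is the TCP and whose axes are the flange's). Camera axes: x right, y down, z forward; pixel columns grow to the right and rows downward; lengths in m; the calibration is good to about 2 mm. A picture is of the moment at which its call begins: read the wrist's pose just before it. camera_info takes no time and is no camera call.
- hand_in(): hands the job in; it is judged then, once.
Trained networks look in the newest picture that a camera, given by its name, has taken for a name from the list of things; names that differ only in an ending like _2 or _b are one class to them, and where a whole thing is asked for, a point or a joint stands for the part that bears it (a point fixed in the world has none). Each returns a list of dicts, best first, with "confidence" (0 to 1); they miss things now and then, are a little off and sometimes report something else, mostly with a low value. They report only what shows in the picture. A call takes as long as a camera call. They do not tell look-alikes from the thing itself.
- recognise(camera, label): "point" ([column, row] in pixels, amid what is visible of it).
The state is a dict: "clock": time; "joint_pos": joint angles; "qvel": joint speeds; "tau": joint torques, N m; "tcp_pos": TCP position; "orientation": TCP orientation; "wrist_force": force on the tool from outside, world axes, zero at the start; "ft_torque": the same for the moment, N m; "finger_gap": finger opening in m; "grip_force": force on a finger pad.
Only numpy, scipy, OpenCV 4.12 (cv2) and the standard library are available. Lean on these libraries where they do the work, as an engineer would, in place of code of your own. Each camera call takes 0.05 s, during which the arm holds its last target. There are 200 camera calls.

TASK

Close up the open microscope lamp unit: put its white cover plate back over the two pins so that it lies flush on the housing (either way round), and then slip the brass collar over the tall pin so that it sits flat on the cover. Lower both all the way into place rather than dropping them, and leave the other things on the blue mat where they are.

Things in the scene. Friction and masses are not known exactly. Their poses are not given: they have to be found in the camera images.
- lamp_unit: Grey open-topped housing standing on the blue mat, fixed to the bench: 110 (its x) x 160 (its y) x 65 mm high, axes z up. Origin: centre of its underside. Its -x face carries a round light outlet and a dimmer (stand out 26 mm). Two 8 mm brass pins with tapered tips rise from the rim on its y axis, at y = +65 mm (tall) and y = -65 mm (short).
- seat (a point): Centre of the housing's flat rim, 65 mm above the housing's origin, axes as the housing: the underside of the cover comes to rest on this plane.
- stud (a point): Foot of the tall pin, on its axis in the rim plane. The pin rises 40 mm from here (35 mm above the seated cover), 8 mm in diameter.
- short_pin (a point): Foot of the short pin, on its axis in the rim plane. The pin rises 14 mm from here, 8 mm in diameter.
- cover: Loose white cover plate, 114 (its x) x 164 (its y) x 5 mm, 0.25 kg, flat on the mat. Origin: centre of its underside, z up. Two 13 mm through holes at y = +65 and -65 mm, x = 0. In the middle of its top a black bar handle along y, 44 mm long, 12 mm wide, the bar 17 to 33 mm above the plate's underside, on two posts. Half a turn makes no difference.
- collar: Loose brass collar standing on the mat: tube 32 mm outside diameter, 14 mm bore right through, 24 mm high. Origin: centre of its underside, z along its bore.
- collar_mid (a point): Centre of the collar, 12 mm above its underside.
- cap_a: Black plastic dust cap lying on the mat, 31 mm across, 13 mm high; bystander. Origin: centre of underside.
- cap_b: A second black dust cap like cap_a; bystander.
- eyepiece_a: Black microscope eyepiece standing on the mat, 33 mm across, 62 mm high; bystander. Origin: centre of underside.
- eyepiece_b: A second eyepiece like eyepiece_a; bystander.
- objective: Steel objective lens with a yellow band standing on the mat, 24 mm across, 42 mm high; bystander. Origin: centre of underside.
- petri_dish: Shallow glass dish on the mat, 90 mm across, 16 mm high; bystander. Origin: centre of underside.
- pen: Blue pen lying on the mat, 130 mm long; bystander. Origin: under its middle, x along the pen.
There are look-alikes about, which are no part of the job. What is shaped like the cover but pink is not meant.

How it is judged:
By the outcome, as a careful person would: the job done as asked, in the order asked, and still so for the second after the job is handed in, with the robot touching nothing.
It also fails if it takes over 64 s, if anything falls off the work surface, if the arm or the gripper's body presses on something with over 40 N, if the wrist force passes 120 N, or if a joint passes its speed limit or range.

## Working session

There is one attempt and no reset: what is moved stays moved. The work goes in short steps, Python scripts to look and compute and a tool call to move; the robot and the scene stay as the last step left them, time stands still between calls to the robot, and variables do not carry over. Pictures are saved under pics/ and viewed, at most 10 in all, crops included, and the job is handed in when it is done.

Besides the shell and the picture viewer there is one more tool, called after "Request:" as a command line: name --argument value ..., lists and objects as JSON in quotes. arm_command: Moves the arm, as the interface text tells. Its arguments: {"type":"object","properties":{"moves":{"type":"array"},"newtons":{"type":"number"}},"required":["moves"]}

```bash
mkdir -p pics; cat > h.py <<'E'
import numpy as np, cv2
from scipy.spatial.transform import Rotation as R
from workcell import *
def rot(q): return R.from_quat([q[1],q[2],q[3],q[0]])
def cam(name, st=None):
    i=camera_info(name); f=210/np.tan(np.radians(i["fovy"])/2)
    if "eye" in i:
        o=np.array(i["orientation"]); M=o if o.shape==(3,3) else rot(o).as_matrix(); e=np.array(i["eye"])
    else:
        T=np.array(i["tool_from_camera"]); A=rot(st["orientation"]).as_matrix()
        M=A@T[:3,:3]; e=A@T[:3,3]+np.array(st["tcp_pos"])
    return i,f,M,e
def ray(c,uv):
    i,f,M,e=c; K=np.array([[f,0,i["cx"]],[0,f,i["cy"]],[0,0,1.]])
    d=(np.array(uv,float).reshape(-1,2)-[i["cx"],i["cy"]])/f
    s=d.copy()
    for _ in range(20): s=d/(1+i["k1"]*(s**2).sum(1,keepdims=True))
    return np.c_[s,np.ones(len(s))]
def onz(c,uv,z):
    r=ray(c,uv)@c[2].T; return c[3]+r*((z-c[3][2])/r[:,2:3])
def deproj(c,uv,depth):
    uv=np.array(uv).reshape(-1,2).astype(int); r=ray(c,uv)
    return c[3]+(r*depth[uv[:,1],uv[:,0]][:,None])@c[2].T
E
python3 - <<'E'
from h import *
print({k:np.round(v,3) if not isinstance(v,str) else v for k,v in get_state().items()})
for n in("top","side"):
    p,d=read_camera(n); cv2.imwrite(f"pics/{n}0.png",p); np.save(n+"0.npy",d); c=cam(n); print(n,c[0])
    for l in ("lamp_unit","cover","collar","stud","short_pin","eyepiece_a","cap_a","objective","petri_dish","pen"):
        for r in recognise(n,l)[:3]:
            print(l,np.round(r["point"]),round(r["confidence"],2),np.round(deproj(c,r["point"],d),3))
E
```

```text
{'clock': np.float64(0.0), 'joint_pos': array([ 1.146,  0.314,  0.045,  1.304, -0.   ,  1.431]), 'qvel': array([ 0.   , -0.   ,  0.002,  0.001,  0.001, -0.   ]), 'tau': array([ 0.0000e+00, -4.8062e+01,  2.9854e+01,  1.9000e-02, -0.0000e+00,
       -0.0000e+00]), 'tcp_pos': array([0.161, 0.551, 0.209]), 'orientation': array([-0.   ,  0.142,  0.99 , -0.001]), 'wrist_force': array([ 0.441, -0.68 ,  0.081]), 'ft_torque': array([0.033, 0.007, 0.056]), 'grip_force': np.float64(0.0), 'finger_gap': np.float64(0.085)}
top {'fovy': 50.065896729574995, 'cx': 277.1179253109974, 'cy': 206.06552760994762, 'k1': -0.03535716640846946, 'eye': array([0.20450365, 0.05432524, 1.39106752]), 'orientation': array([-0.06894544,  0.71137982, -0.69665699,  0.06208316])}
lamp_unit [233. 198.] 0.7 [[0.483 0.208 0.028]]
cover [400. 306.] 0.85 [[ 0.165 -0.305  0.01 ]]
cover [354. 211.] 0.72 [[ 0.453 -0.167  0.006]]
cover [201. 296.] 0.61 [[0.183 0.291 0.029]]
stud [235. 199.] 0.86 [[0.484 0.203 0.008]]
short_pin [235. 197.] 0.56 [[0.487 0.2   0.039]]
short_pin [308. 241.] 0.51 [[ 0.355 -0.026  0.019]]
eyepiece_a 
[... 701 characters left out ...]
 [[0.187 0.27  0.008]]
cover [282. 171.] 0.74 [[0.488 0.447 0.009]]
cover [285. 289.] 0.67 [[ 0.46  -0.175  0.008]]
collar [337. 248.] 0.6 [[ 0.601 -0.044  0.025]]
collar [281. 288.] 0.32 [[ 0.451 -0.171  0.008]]
stud [285. 199.] 0.58 [[0.48  0.133 0.075]]
stud [300. 252.] 0.58 [[ 0.507 -0.043  0.014]]
short_pin [284. 198.] 0.72 [[0.483 0.248 0.011]]
eyepiece_a [391. 223.] 0.71 [[0.759 0.032 0.045]]
eyepiece_a [286. 200.] 0.57 [[0.485 0.126 0.076]]
eyepiece_a [407. 241.] 0.5 [[ 0.776 -0.063  0.05 ]]
objective [404. 242.] 0.66 [[ 0.771 -0.062  0.047]]
objective [375. 197.] 0.42 [[0.755 0.205 0.027]]
petri_dish [280. 169.] 0.48 [[0.481 0.452 0.011]]
pen [411. 282.] 0.5 [[ 0.758 -0.181  0.011]]
```

```bash
python3 - <<'E'
import cv2
a=cv2.imread("pics/top0.png")
cv2.imwrite("pics/top0b.png",cv2.resize(a[80:360,100:470],None,fx=2.1,fy=2.1,interpolation=cv2.INTER_CUBIC))
E
```

```text
(no output)
```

View pics/top0b.png

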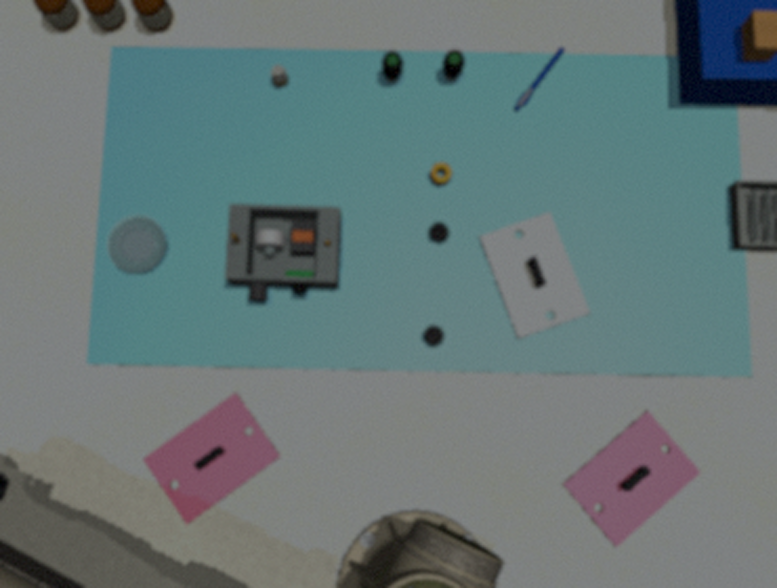

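View pics/side0.png

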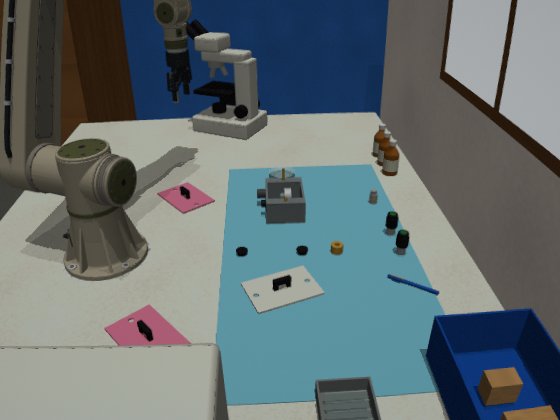

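The top view shows the white cover at crop (535,272), the collar at (441,174), and the housing with its brass pins at (236,240), tall, and (328,244), short. The pink plates are decoys. The side view agrees. Next I refine these positions with code.

```bash
cat >> h.py <<'E'
def tool(st,dst):
    return 1000*rot(st["orientation"]).as_matrix().T@(np.array(dst)-np.array(st["tcp_pos"]))
E
python3 - <<'E'
from h import *
p=cv2.imread("pics/top0.png");c=cam("top")
u=lambda x,y:[100+x/2.1,80+y/2.1]
hsv=cv2.cvtColor(p,cv2.COLOR_BGR2HSV)
m=((hsv[...,1]<45)&(hsv[...,2]>110)).astype(np.uint8); m[:175]=0;m[245:]=0;m[:,:325]=0;m[:,385:]=0
cs,_=cv2.findContours(m,cv2.RETR_EXTERNAL,cv2.CHAIN_APPROX_NONE); k=max(cs,key=cv2.contourArea)
w=onz(c,k.reshape(-1,2),.005)[:,:2].astype(np.float32)
print("cover",cv2.minAreaRect(w*1000))
print("collar",onz(c,u(441,174),.024))
print("tall",onz(c,u(236,240),.105),"short",onz(c,u(328,244),.079))
print("holes",onz(c,[u(519,234),u(551,315)],.005))
s=get_state();print(rot(s["orientation"]).as_matrix().round(3), camera_info("wrist"))
E
```

```text
cover ((455.6916809082031, -170.19252014160156), (167.3830108642578, 118.08877563476562), 20.652666091918945)
collar [[ 0.60154295 -0.03011831  0.024     ]]
tall [[0.47708185 0.25990486 0.105     ]] short [[0.47937857 0.13285659 0.079     ]]
holes [[ 0.5159889  -0.14917638  0.005     ]
 [ 0.39430437 -0.19565774  0.005     ]]
[[-0.96   0.281  0.   ]
 [ 0.281  0.96   0.   ]
 [ 0.     0.    -1.   ]] {'fovy': 66.26724553546245, 'cx': 282.28681770944456, 'cy': 211.24911450390417, 'k1': -0.033988284515571766, 'tool_from_camera': array([[-5.24516169e-04, -9.44747253e-01, -3.27799256e-01,
         8.53815068e-02],
       [ 9.99999859e-01, -4.70381467e-04, -2.44431599e-04,
        -2.81880770e-04],
       [ 7.67353868e-05, -3.27799338e-01,  9.44747367e-01,
        -1.64063424e-01],
       [ 0.00000000e+00,  0.00000000e+00,  0.00000000e+00,
         1.00000000e+00]])}
```

Request:
arm_command --moves '[1,-50.5,-31.5,-5,0,0,0,1,-50.5,-31.5,-5,0,0,0,1,-50.5,-31.5,-5,0,0,0,1,-50.5,-31.5,-5,0,0,0,1,-50.5,-31.5,-5,0,0,0,1,-50.5,-31.5,-5,0,0,0,1,-50.5,-31.5,-5,0,0,0,1,-50.5,-31.5,-5,0,0,0]'

```text
clock: 2.1
tcp_pos: [0.4797, 0.1949, 0.2502]
orientation: [0.0, 0.142, 0.99, 0.0]
wrist_force: [1.3, 0.7, 0.5]
finger_gap: 0.0852
grip_force: 0.0
```

Request:
arm_command --moves '[1,0,0,0,0,0,-0.161,1,0,0,0,0,0,-0.161,1,0,0,0,0,0,-0.161,1,0,0,0,0,0,-0.161,1,0,0,0,0,0,0,1,0,0,0,0,0,0]'

```text
clock: 2.85
tcp_pos: [0.4785, 0.1965, 0.2497]
orientation: [0.0, -0.177, 0.984, 0.0]
wrist_force: [0.6, -0.4, -0.4]
finger_gap: 0.0853
grip_force: 0.0
```

```bash
python3 - <<'E'
from h import *
s=get_state();p,d=read_camera("wrist");cv2.imwrite("pics/w1.png",p);np.savez("w1.npz",d=d,t=s["tcp_pos"],o=s["orientation"])
print(s["tcp_pos"],rot(s["orientation"]).as_matrix().round(3),s["joint_pos"])
for l in("stud","short_pin","lamp_unit"): print(l,[(np.round(r["point"]),round(r["confidence"],2)) for r in recognise("wrist",l)[:3]])
E
```

```text
[0.47848934 0.19653106 0.24973379] [[-0.937 -0.349  0.   ]
 [-0.349  0.937  0.   ]
 [-0.     0.    -1.   ]] [ 2.34392744e-01  1.91794479e-01 -1.61990007e-02  1.36267762e+00
  8.30892749e-05 -1.22218466e-01]
stud [(array([284., 178.]), 0.62), (array([137.,   9.]), 0.34)]
short_pin [(array([284., 177.]), 0.63), (array([23., 65.]), 0.34)]
lamp_unit [(array([281., 182.]), 0.67)]
```

View pics/w1.png

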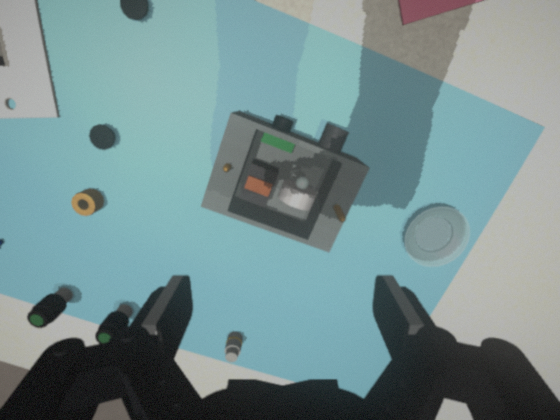

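Wrist view: the housing is in the middle, with the short pin at (226,168), the tall pin at (340,212), and the collar at (86,203).

```bash
cat >> h.py <<'E'
def cloud(c,d):
    v,u=np.mgrid[0:420,0:560]; P=deproj(c,np.c_[u.ravel(),v.ravel()],d).reshape(420,560,3); P[d==0]=np.nan; return P
E
python3 - <<'E'
from h import *
z=np.load("w1.npz");p=cv2.imread("pics/w1.png");c=cam("wrist",dict(tcp_pos=z["t"],orientation=z["o"]));P=cloud(c,z["d"])
Z=P[...,2]; box=np.zeros(Z.shape,bool); box[95:265,190:385]=1
print("rim z",np.nanmedian(Z[box&(Z>.055)&(Z<.075)]), "mat z",np.nanmedian(Z[60:100,60:200]))
m=box&(Z>.058)&(Z<.072); cs,_=cv2.findContours(cv2.morphologyEx(m.astype(np.uint8),cv2.MORPH_OPEN,np.ones((3,3))),0,1)
k=max(cs,key=cv2.contourArea).reshape(-1,2)
print("rect",cv2.minAreaRect((onz(c,k,.065)[:,:2]*1000).astype(np.float32)))
hsv=cv2.cvtColor(p,cv2.COLOR_BGR2HSV); b=((hsv[...,0]>8)&(hsv[...,0]<28)&(hsv[...,1]>90)).astype(np.uint8)
n,l,st,ce=cv2.connectedComponentsWithStats(b)
for i in range(1,n):
    if st[i,4]>8: print(st[i],ce[i].round(1),np.nanmax(Z[l==i]).round(3))
print("high pts",[ (v,u,P[v,u].round(4)) for v,u in np.argwhere(box&(Z>.076))][:40])
cv2.imwrite("pics/w1z.png",np.hstack([cv2.resize(p[150:190,207:247],None,fx=9,fy=9,interpolation=0),cv2.resize(p[192:232,320:360],None,fx=9,fy=9,interpolation=0)]))
E
```

```text
rim z 0.06676712354652309 mat z 0.001795236551513757
rect ((484.48675537109375, 200.17547607421875), (161.32154846191406, 111.58220672607422), 89.2130355834961)
[224 166   4   5  14] [225.4 168.2] 0.081
[245 176  26  20 319] [257.5 185.7] 0.046
[ 72 193  23  22 305] [ 83.4 203.5] 0.028
high pts [(np.int64(165), np.int64(225), array([0.4808, 0.1328, 0.076 ])), (np.int64(165), np.int64(226), array([0.4799, 0.134 , 0.0781])), (np.int64(165), np.int64(227), array([0.4796, 0.135 , 0.078 ])), (np.int64(166), np.int64(224), array([0.4811, 0.1326, 0.0804])), (np.int64(166), np.int64(225), array([0.4807, 0.1335, 0.0805])), (np.int64(166), np.int64(226), array([0.4808, 0.1343, 0.0785])), (np.int64(166), np.int64(227), array([0.4806, 0.1353, 0.0781])), (np.int64(166), np.int64(228), array([0.4805, 0.1362, 0.0767])), (np.int64(166), np.int64(229), array([0.4801, 0.1372, 0.077 ])), (np.int64(167), np.int64(223), array([0.4834, 0.1315, 0.0765])), (np.int64(167), np.int64(224), array([0.4824, 0.1327, 0.0791])), (np.int64(167), np.int64(225), array([0.4822, 0.1337, 0.0785])), (np.int64(167), np.int6
[... 1096 characters left out ...]
, np.int64(229), array([0.4831, 0.1382, 0.0773])), (np.int64(170), np.int64(223), array([0.4862, 0.1325, 0.0776])), (np.int64(170), np.int64(224), array([0.4851, 0.1338, 0.0805])), (np.int64(170), np.int64(225), array([0.4846, 0.1349, 0.0812])), (np.int64(170), np.int64(226), array([0.4844, 0.1358, 0.0802])), (np.int64(170), np.int64(227), array([0.4839, 0.1368, 0.0808])), (np.int64(170), np.int64(228), array([0.4841, 0.1376, 0.0786])), (np.int64(170), np.int64(229), array([0.4842, 0.1384, 0.0767])), (np.int64(171), np.int64(224), array([0.4871, 0.1338, 0.0768])), (np.int64(171), np.int64(225), array([0.4861, 0.135 , 0.0791])), (np.int64(171), np.int64(226), array([0.4854, 0.1361, 0.0805]))]
```

View pics/w1z.png

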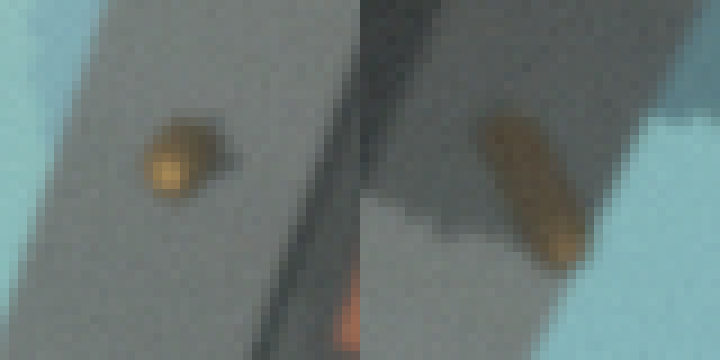

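```bash
python3 - <<'E'
from h import *
z=np.load("w1.npz");c=cam("wrist",dict(tcp_pos=z["t"],orientation=z["o"]));P=cloud(c,z["d"])
for dz in(0,.0018):
    a=onz(c,[225.4,168.9],.079+dz)[0];b=onz(c,[342.3,218.7],.105+dz)[0];e=onz(c,[320+(500-360)/9,192+118/9],.067)[0]
    v=b-a;print(a,b,"dist",np.hypot(*v[:2]),"ang",np.degrees(np.arctan2(v[1],v[0])),"mid",(a+b)/2,"tallfoot",e)
print("collar",onz(c,[84,203],.024))
s=dict(tcp_pos=z["t"],orientation=z["o"]);print(tool(s,[.456,-.171,.25]))
E
```

```text
[0.48386208 0.13470322 0.079     ] [0.48494859 0.26479461 0.105     ] dist 0.13009592305100035 ang 89.52148166124145 mid [0.48440534 0.19974892 0.092     ] tallfoot [0.48320406 0.26298018 0.067     ]
[0.48340243 0.13487591 0.0808    ] [0.4844439 0.2642235 0.1068   ] dist 0.12935177952896149 ang 89.53867837048193 mid [0.48392316 0.1995497  0.0938    ] tallfoot [0.48320406 0.26298018 0.067     ]
collar [[ 0.6036207  -0.02915957  0.024     ]]
[ 1.49379729e+02 -3.36556862e+02 -3.08910795e-01]
```

Request:
arm_command --moves '[1,25,-56,0,0,0,0,1,25,-56,0,0,0,0,1,25,-56,0,0,0,0,1,25,-56,0,0,0,0,1,25,-56,0,0,0,0,1,25,-56,0,0,0,0,1,0,0,0,0,0,0,1,0,0,0,0,0,0]'

```text
clock: 4.05
tcp_pos: [0.4559, -0.1706, 0.2495]
orientation: [-0.0, -0.178, 0.984, 0.0]
wrist_force: [-0.1, 0.1, -0.2]
finger_gap: 0.0856
grip_force: 0.0
```

```bash
python3 - <<'E'
from h import *
s=get_state();p,d=read_camera("wrist");cv2.imwrite("pics/w2.png",p);np.savez("w2.npz",d=d,t=s["tcp_pos"],o=s["orientation"])
print(s["tcp_pos"],s["orientation"],s["joint_pos"])
c=cam("wrist",s);P=cloud(c,d);Z=P[...,2]
hsv=cv2.cvtColor(p,cv2.COLOR_BGR2HSV)
r=[q for q in recognise("wrist","cover")][:2];print(r)
m=((hsv[...,1]<45)&(hsv[...,2]>110)).astype(np.uint8); m[:60]=0;m[320:]=0;m[:,:140]=0;m[:,440:]=0
cs,_=cv2.findContours(cv2.morphologyEx(m,2,np.ones((3,3))),0,1); k=max(cs,key=cv2.contourArea)
print("cover",cv2.minAreaRect((onz(c,k.reshape(-1,2),.005)[:,:2]*1000).astype(np.float32)))
h=np.array([x for x in np.argwhere((Z>.027)&(Z<.04)) if 140<x[1]<440 and 60<x[0]<270])
print(len(h), np.nanmedian(Z[h[:,0],h[:,1]]))
print("handle",cv2.minAreaRect((onz(c,h[:,::-1],.033)[:,:2]*1000).astype(np.float32)))
E
```

```text
[ 0.45591203 -0.17060242  0.24954464] [-1.27895133e-04 -1.77985969e-01  9.84032914e-01  4.51299465e-04] [-5.23512407e-01  1.32986540e-01 -8.74317233e-02  1.35115646e+00
  5.23654208e-04 -8.81391370e-01]
[{'point': [281.6, 162.8], 'confidence': 0.8}]
cover ((455.3017578125, -170.49905395507812), (165.35096740722656, 116.0716781616211), 20.425403594970703)
367 0.03469064059542576
handle ((455.25634765625, -170.1385498046875), (44.18043899536133, 11.03067398071289), 20.457719802856445)
```

View pics/w2.png

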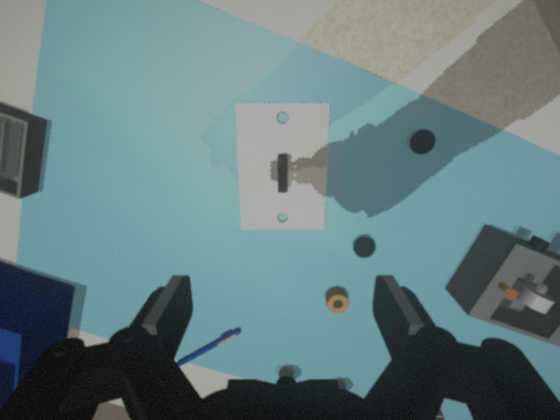

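The cover is centred at about (282,168) with its handle at (283,172), right under the tool. The collar is at (337,301). Descending to grasp.

Request:
arm_command --moves '[0,1,0,50,0,0,0,0,0,0,50,0,0,0,0,0,0,50,0,0,0,0,0,0,50,0,0,0,0,0,0,25,0,0,0,0,0,0,12,0,0,0,0,0,0,2,0,0,0,0,0,0,0,0,0,0]'

```text
clock: 5.15
tcp_pos: [0.4563, -0.1712, 0.0117]
orientation: [0.001, -0.179, 0.984, -0.001]
wrist_force: [-0.1, -0.7, -0.2]
finger_gap: 0.0429
grip_force: 0.0
```

Request:
arm_command --moves '[-1,0,0,0,0,0,0,-1,0,0,0,0,0,0,-1,0,0,0,0,0,0,-1,0,0,0,0,0,0,-1,0,0,0,0,0,0,-1,0,0,0,0,0,0]' --newtons 70

```text
clock: 5.9
tcp_pos: [0.456, -0.1715, 0.0118]
orientation: [0.001, -0.179, 0.984, -0.0]
wrist_force: [-0.4, -0.1, 5.0]
finger_gap: 0.0076
grip_force: 68.7
```

Request:
arm_command --moves '[-1,0,0,-5,0,0,0,-1,0,0,-15,0,0,0,-1,0,0,-40,0,0,0,-1,0,0,-50,0,0,0,-1,0,0,-40,0,0,0,-1,0,0,-10,0,0,0,-1,0,0,0,0,0,0]'

```text
clock: 6.78
tcp_pos: [0.4553, -0.1711, 0.1708]
orientation: [0.0, -0.179, 0.984, -0.0]
wrist_force: [0.3, 0.3, -3.4]
finger_gap: 0.0069
grip_force: 68.7
```

```bash
python3 - <<'E'
from h import *
s=get_state();p,d=read_camera("wrist");cv2.imwrite("pics/w3.png",p);np.savez("w3.npz",d=d,t=s["tcp_pos"],o=s["orientation"])
print(s["tcp_pos"],s["orientation"],s["wrist_force"],s["finger_gap"],s["grip_force"])
E
```

```text
[ 0.45528756 -0.17114932  0.17078012] [ 2.94331229e-04 -1.78615173e-01  9.83918947e-01 -1.98419482e-04] [ 0.28857719  0.31168762 -3.39565134] 0.0068640129388792374 68.68876727297902
```

View pics/w3.png

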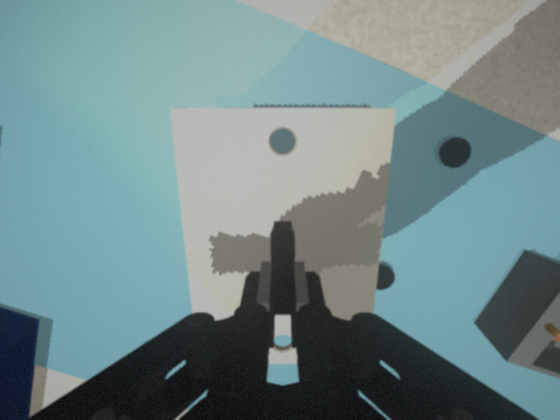

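The cover is held by its handle. Its far hole is at (283,141), and the near hole is partly visible at (282,342). Next: the cover's pose in the tool frame.

```bash
cat > held.py <<'E'
from h import *
def held(p,d):
    I=dict(tcp_pos=[0,0,0],orientation=[1,0,0,0]); c=cam("wrist",I); P=cloud(c,d)  # tool frame
    hsv=cv2.cvtColor(p,cv2.COLOR_BGR2HSV)
    m=(hsv[...,1]<60)&(np.abs(P[...,2]-.008)<.02)&np.isfinite(P[...,2]); m[330:]=0
    m&=(np.abs(P[...,1])<.055)&(P[...,0]<-.03)&(P[...,0]>-.09)
    X=P[m]; A=np.c_[X[:,:2],np.ones(len(X))]; q=np.linalg.lstsq(A,X[:,2],rcond=None)[0]
    print("plane slopes deg",np.degrees(q[:2]).round(2),"z at 0",(q[2]*1000).round(2),len(X))
    # hole: pixels noticeably off the plate (blue-ish/deeper) near (-.065,0)
    near=(np.hypot((c0:=onplane(c,q))[...,0]+.065,c0[...,1])<.014)
    g=(P[...,2]-(q[0]*P[...,0]+q[1]*P[...,1]+q[2])>.012)|(hsv[...,1]>60)
    g&=near; u=c0[g]; print("hole mm",(1000*u.mean(0)).round(2),"n",g.sum(),"diam",1000*(u.max(0)-u.min(0)))
    return q
def onplane(c,q):
    v,u=np.mgrid[0:420,0:560]; r=ray(c,np.c_[u.ravel(),v.ravel()])@c[2].T; e=c[3]
    t=(q[0]*e[0]+q[1]*e[1]+q[2]-e[2])/(r[:,2]-q[0]*r[:,0]-q[1]*r[:,1])
    return (e+r*t[:,None]).reshape(420,560,3)
def edges(p,c,q):
    g=onplane(c,q); hsv=cv2.cvtColor(p,cv2.COLOR_BGR2HSV); m=(hsv[...,1]<60)
    out=[]
    for x in (-.07,-.06,-.05,-.04):
        k=m&(np.abs(g[...,0]-x)<.002)&(np.abs(g[...,1])<.07); y=g[...,1][k]; out.append((x,y.min().round(4),y.max().round(4)))
    k=m&(np.abs(g[...,1])<.03)&(g[...,0]<-.05)&(g[...,0]>-.1); print(out,"far edge x",g[...,0][k].min())
E
python3 - <<'E'
from held import *
z=np.load("w3.npz");p=cv2.imread("pics/w3.png");q=held(p,z["d"]);c=cam("wrist",dict(tcp_pos=[0,0,0],orientation=[1,0,0,0]));edges(p,c,q)
E
```

```text
plane slopes deg [-0.35 -0.08] z at 0 5.01 1689
hole mm [-62.35   0.11   5.39] n 164 diam [13.16339759 24.40025823  0.07481964]
[(-0.07, np.float64(-0.0699), np.float64(0.0696)), (-0.06, np.float64(-0.07), np.float64(0.0698)), (-0.05, np.float64(-0.0694), np.float64(0.0699)), (-0.04, np.float64(-0.0573), np.float64(0.0573))] far edge x -0.09967742148507541
```

```bash
python3 - <<'E'
from h import *
p=cv2.imread("pics/w3.png");c=cam("wrist",dict(tcp_pos=[0,0,0],orientation=[1,0,0,0]))
g=cv2.cvtColor(p,cv2.COLOR_BGR2HSV)[...,1]; sub=g[115:170,250:320]; 
t,b=cv2.threshold(sub,0,255,cv2.THRESH_OTSU); n,l,st,ce=cv2.connectedComponentsWithStats(b)
for i in range(1,n):
  if st[i,4]>100:
    e=ce[i]+[250,115]; x,y,w,h=st[i,:4]+np.array([250,115,0,0,0])[:4]
    for z in(.005,.0068): print(t,st[i],e.round(1),(onz(c,[e,[x,e[1]],[x+w-1,e[1]],[e[0],y],[e[0],y+h-1]],z)*1000).round(1)[:,:2].tolist())
# plate edges: far edge & near hole
for z in(.005,.0068): print((onz(c,[[283,107.5],[172,108],[395,108]],z)*1000).round(1).tolist(), "near hole bottom edge",(onz(c,[282,349],z)*1000).round(1))
s=get_state(); t=[.4842,.1998,.21]; print(s["tcp_pos"],np.degrees(np.arctan2(*rot(s["orientation"]).as_matrix()[1::-1,1])))
E
```

```text
28.0 [ 21  14  24  24 431] [282.2 140.4] [[65.6, 0.2], [65.6, -5.7], [65.6, 6.2], [71.3, 0.2], [59.6, 0.1]]
28.0 [ 21  14  24  24 431] [282.2 140.4] [[65.4, 0.2], [65.4, -5.7], [65.4, 6.3], [71.2, 0.2], [59.3, 0.1]]
[[81.9, 0.5, 5.0], [81.9, -55.4, 5.0], [81.8, 57.0, 5.0]] near hole bottom edge [[-69.2  -0.1   5. ]]
[[81.8, 0.5, 6.8], [81.8, -56.0, 6.8], [81.8, 57.6, 6.8]] near hole bottom edge [[-70.9  -0.1   6.8]]
[ 0.45457535 -0.17075593  0.16964525] 110.57888056082088
```

Request:
arm_command --moves '[-1,-10,25,-10,0,0,0,-1,-22,50,-10,0,0,0,-1,-26,57,0,0,0,0,-1,-26,56,-10,0,0,0,-1,-26,56,-10,0,0,0,-1,-26,56,-10,0,0,0,-1,-26,56,0,0,0,0,-1,-17,37,0,0,0,0]'

```text
clock: 7.82
tcp_pos: [0.4833, 0.2618, 0.2181]
orientation: [-0.002, -0.18, 0.984, -0.0]
wrist_force: [0.2, -1.0, -3.7]
finger_gap: 0.0073
grip_force: 68.8
```

Request:
arm_command --moves '[-1,0,0,0,0,0,-0.172,-1,0,0,0,0,0,-0.172,-1,0,0,0,0,0,-0.172,-1,0,0,0,0,0,-0.172,-1,0,0,0,0,0,-0.172,-1,0,0,0,0,0,-0.172,-1,0,0,0,0,0,-0.171,-1,0,0,0,0,0,0]'

```text
clock: 8.82
tcp_pos: [0.4836, 0.259, 0.2183]
orientation: [-0.002, -0.703, 0.711, 0.001]
wrist_force: [0.5, -0.4, -3.0]
finger_gap: 0.0074
grip_force: 69.0
```

```bash
python3 - <<'E'
from h import *
s=get_state();p,d=read_camera("wrist");cv2.imwrite("pics/w4.png",p);np.savez("w4.npz",d=d,t=s["tcp_pos"],o=s["orientation"])
M=rot(s["orientation"]).as_matrix();print(s["tcp_pos"],s["orientation"],s["joint_pos"],np.degrees(np.arctan2(M[1,1],M[0,1])))
E
```

```text
[0.48359019 0.25903128 0.21832305] [-0.0018609  -0.70338473  0.71080631  0.00091604] [ 3.45348583e-01  2.63062366e-01 -1.08567529e-03  1.31079551e+00
  9.38665108e-05 -1.21495217e+00] 179.39848451243006
```

View pics/w4.png

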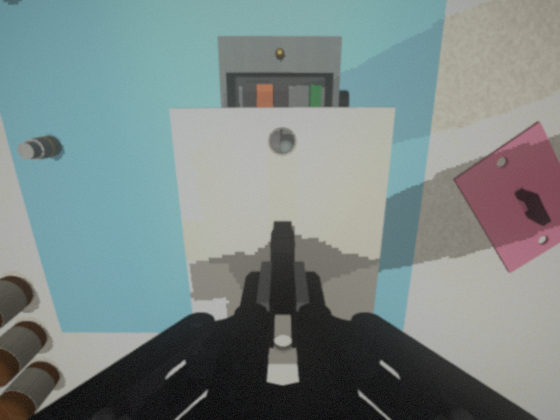

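The short pin's tip is at (280,53) beyond the plate, the housing's far edge runs from (219,37) to (341,37), and the cover's hole is at (282,140).

```bash
python3 - <<'E'
from h import *
z=np.load("w4.npz");s=dict(tcp_pos=z["t"],orientation=z["o"]);p=cv2.imread("pics/w4.png");c=cam("wrist",s);P=cloud(c,z["d"]);Z=P[...,2]
M=rot(s["orientation"]).as_matrix();T=lambda w:(1000*(np.array(w)-s["tcp_pos"])@M).round(1)
m=np.zeros(Z.shape,bool);m[25:105,200:365]=1
v,u=np.argwhere(m&(Z>.073)&(Z<.09)).T; print("pin px",u.mean(),v.mean(),len(u),Z[v,u].max(),T(np.nanmean(P[v,u],0)))
hsv=cv2.cvtColor(p,cv2.COLOR_BGR2HSV); b=(hsv[45:65,268:292,1]>90)&(hsv[45:65,268:292,0]<35); w=np.argwhere(b); print("brass",w.mean(0)+[45,268],len(w))
uv=[w.mean(0)[1]+268,w.mean(0)[0]+45]; print("pin by ray",T(onz(c,uv,.079)),T(onz(c,uv,.0805)))
r=m&(Z>.058)&(Z<.072); 
L=[];Rr=[]
for row in range(48,100,4):
    k=np.where(r[row])[0]; L.append([k.min(),row]);Rr.append([k.max(),row])
for e in(L,Rr):
    t=T(onz(c,e,.065)); print("edge y",np.median(t[:,1]),"ang",np.degrees(np.polyfit(t[:,0],t[:,1],1)[0]).round(2))
F=[[k,np.where(r[:,k])[0].min()] for k in range(228,334,8)];t=T(onz(c,F,.065));print("far x",np.median(t[:,0]),"ang",np.degrees(np.polyfit(t[:,1],t[:,0],1)[0]).round(2))
g=hsv[115:170,255:310]; cI=cam("wrist",dict(tcp_pos=[0,0,0],orientation=[1,0,0,0]))
gray=cv2.cvtColor(p,cv2.COLOR_BGR2GRAY)[120:160,260:305];_,bb=cv2.threshold(gray,0,255,cv2.THRESH_BINARY_INV|cv2.THRESH_OTSU)
n,l,st,ce=cv2.connectedComponentsWithStats(bb); i=1+st[1:,4].argmax(); e=st[i,:2]+(st[i,2:4]-1)/2+[260,120]; print("hole",st[i],e,(onz(cI,e,.006)*1000).round(1))
E
```

```text
pin px 279.46666666666664 52.64 75 0.08151872273013905 [123.6  -1.6 140. ]
brass [ 51.64285714 279.39285714] 28
pin by ray [[124.4  -1.6 139.5]] [[124.2  -1.6 138. ]]
edge y -57.0 ang 0.37
edge y 52.7 ang 0.09
far x 138.9 ang -0.59
hole [  9   7  27  28 573] [282.  140.5] [[64.8  0.6  6. ]]
```

Request:
arm_command --moves '[-1,20,-1.5,10,0,0,0.005,-1,30,0,30,0,0,0,-1,9,0,30,0,0,0,-1,0,0,15,0,0,0,-1,0,0,5,0,0,0,-1,0,0,0,0,0,0,-1,0,0,0,0,0,0]'

```text
clock: 9.75
tcp_pos: [0.4863, 0.2011, 0.1317]
orientation: [0.001, -0.702, 0.712, -0.0]
wrist_force: [0.5, -0.0, -3.6]
finger_gap: 0.0073
grip_force: 69.0
```

```bash
python3 - <<'E'
from h import *
s=get_state();p,d=read_camera("wrist");np.savez("w5.npz",d=d,t=s["tcp_pos"],o=s["orientation"])
M=rot(s["orientation"]).as_matrix();print(s["tcp_pos"],s["orientation"],np.degrees(np.arctan2(M[1,1],M[0,1])))
p2,d2=read_camera("side")
cv2.imwrite("pics/w5.png",np.hstack([cv2.resize(p[100:180,240:325],None,fx=4,fy=4),cv2.resize(p2[140:230,235:345],(391,320),interpolation=2)]))
E
```

```text
[0.48626222 0.20108532 0.13171367] [ 9.07154024e-04 -7.02439856e-01  7.11742378e-01 -4.61728530e-04] 179.24618946702145
```

View pics/w5.png

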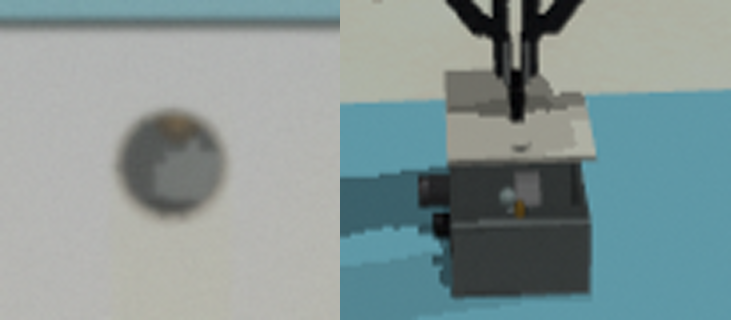

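Left: the short pin's tip shows through the hole at about px (284,130), with the hole centre at (283,140.5). Right: the cover hovers squarely over the housing.

```bash
python3 - <<'E'
from h import *
z=np.load("w5.npz");s=dict(tcp_pos=z["t"],orientation=z["o"]);c=cam("wrist",s);M=rot(s["orientation"]).as_matrix();T=lambda w:(1000*(np.array(w)-s["tcp_pos"])@M).round(1)
cI=cam("wrist",dict(tcp_pos=[0,0,0],orientation=[1,0,0,0]))
print("hole",(onz(cI,[282.6,140.4],.006)*1000).round(1))
for uv in([284,128],[284.3,130],[284,133]): print(uv,T(onz(c,uv,.079)))
for _ in range(4): s=get_state();print(s["tcp_pos"]);read_camera("wrist")
E
```

```text
hole [[64.8  0.9  6. ]]
[284, 128] [[67.3  1.9 52.7]]
[284.3, 130] [[66.   2.1 52.7]]
[284, 133] [[64.1  1.9 52.7]]
[0.48610472 0.20090516 0.13159066]
[0.48596634 0.20082615 0.13144268]
[0.4858557 0.2007364 0.1313029]
[0.48575155 0.20065498 0.13117455]
```

Request:
arm_command --moves '[-1,1,1,4,0,0,0,-1,0,0,5,0,0,0,-1,0,0,5,0,0,0,-1,0,0,5,0,0,0,-1,0,0,4,0,0,0,-1,0,0,0,0,0,0]'

```text
clock: 10.8
tcp_pos: [0.4841, 0.1994, 0.1072]
orientation: [-0.0, -0.702, 0.712, 0.0]
wrist_force: [0.3, 1.6, -2.3]
finger_gap: 0.0075
grip_force: 69.0
```

```bash
python3 - <<'E'
from h import *
s=get_state();p,d=read_camera("wrist")
print(s["tcp_pos"],s["orientation"],s["wrist_force"],s["ft_torque"])
p2,d2=read_camera("side")
cv2.imwrite("pics/w6.png",np.hstack([cv2.resize(p[100:180,240:325],None,fx=4,fy=4),cv2.resize(p2[140:230,235:345],(391,320),interpolation=2)]))
E
```

```text
[0.48414839 0.19936229 0.10723208] [-3.01744622e-04 -7.02265303e-01  7.11915238e-01  2.19027512e-04] [ 0.26678674  1.63380737 -2.34219161] [ 0.01147723  0.00317062 -0.00122596]
```

View pics/w6.png

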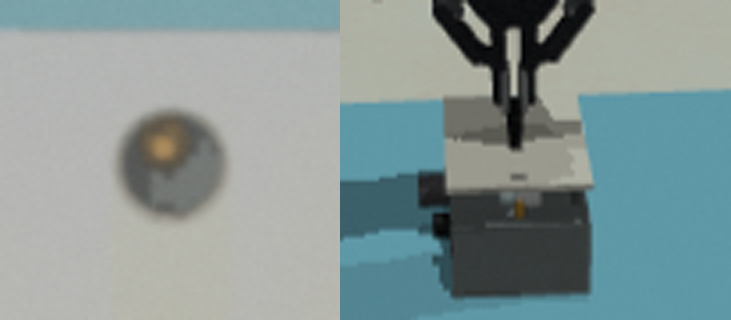

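The short pin's tip is now clear inside the hole, at about px (280.4,136.5), and there is no contact force.

```bash
python3 - <<'E'
from h import *
s=get_state();c=cam("wrist",s);M=rot(s["orientation"]).as_matrix();T=lambda w:(1000*(np.array(w)-s["tcp_pos"])@M).round(1)
cI=cam("wrist",dict(tcp_pos=[0,0,0],orientation=[1,0,0,0]))
print("hole",(onz(cI,[282.7,140.4],.006)*1000).round(1),"pin",T(onz(c,[280.3,136.4],.079)),T(onz(c,[280.3,136.4],.081)))
E
```

```text
hole [[64.8  1.   6. ]] pin [[64.4 -0.4 28.7]] [[64.7 -0.4 26.7]]
```

Request:
arm_command --moves '[-1,0,-1,5,0,0,0,-1,0,0,5,0,0,0,-1,0,0,5,0,0,0,-1,0,0,5,0,0,0,-1,0,0,3,0,0,0,-1,0,0,0,0,0,0,-1,0,0,0,0,0,0]'

```text
clock: 11.78
tcp_pos: [0.4856, 0.1995, 0.0848]
orientation: [0.0, -0.702, 0.712, -0.0]
wrist_force: [-0.0, -0.4, -3.4]
finger_gap: 0.0074
grip_force: 69.0
```

Request:
arm_command --moves '[-1,0,0,3,0,0,0,-1,0,0,2,0,0,0,-1,0,0,1.5,0,0,0,-1,0,0,1,0,0,0,-1,0,0,0,0,0,0]'

```text
clock: 12.4
tcp_pos: [0.4854, 0.1994, 0.0771]
orientation: [-0.0, -0.702, 0.712, 0.0]
wrist_force: [-0.0, 0.1, -3.5]
finger_gap: 0.0076
grip_force: 69.0
```

Request:
arm_command --moves '[-1,0,0,1,0,0,0,-1,0,0,0.5,0,0,0,-1,0,0,0,0,0,0]'

```text
clock: 12.78
tcp_pos: [0.4856, 0.1995, 0.0768]
orientation: [0.0, -0.702, 0.712, -0.0]
wrist_force: [-2.5, -1.4, 5.3]
finger_gap: 0.0076
grip_force: 71.2
```

Request:
arm_command --moves '[-0.4,0,0,0,0,0,0,-0.4,0,0,0,0,0,0,-0.4,0,0,0,0,0,0,-0.4,0,0,-10,0,0,0,-0.2,0,0,-40,0,0,0,0,0,0,-50,0,0,0,0,0,0,-30,0,0,0,0,0,0,0,0,0,0]'

```text
clock: 13.78
tcp_pos: [0.4874, 0.1999, 0.2091]
orientation: [0.003, -0.702, 0.712, -0.002]
wrist_force: [0.8, -0.1, -1.0]
finger_gap: 0.0425
grip_force: 0.0
```

Request:
arm_command --moves '[0,30,-15,0,0,0,0,0,50,-26,0,0,0,0,0,50,-26,0,0,0,0,0,50,-26,0,0,0,0,0,49,-24,0,0,0,0,0,0,0,0,0,0,0,0,0,0,0,0,0,0]'

```text
clock: 14.65
tcp_pos: [0.5985, -0.0309, 0.2045]
orientation: [-0.0, -0.702, 0.712, 0.001]
wrist_force: [0.1, 0.1, 1.1]
finger_gap: 0.0428
grip_force: 0.0
```

```bash
python3 - <<'E'
from h import *
s=get_state();p,d=read_camera("wrist");np.savez("w7.npz",d=d,t=s["tcp_pos"],o=s["orientation"])
print(s["tcp_pos"],s["orientation"],s["wrist_force"],s["finger_gap"])
print(recognise("wrist","collar")[:2])
cv2.imwrite("pics/w7.png",p);c=cam("wrist",s)
t,dt=read_camera("top"); cv2.imwrite("pics/top7.png",t); ct=cam("top");P=cloud(ct,dt)
for n,(P,q) in dict(wrist=(cloud(c,d),p)).items():
    Z=P[...,2]; m=(np.hypot(P[...,0]-.603,P[...,1]+.03)<.03)&(Z>.012)&(Z<.035)
    w=onz(c,np.argwhere(m&(Z>.021))[:,::-1],.024)[:,:2]*1000
    print(n,np.nanmedian(Z[m]),len(w),cv2.minEnclosingCircle(w.astype(np.float32)),w.mean(0))
E
```

```text
[ 0.5984641  -0.03093547  0.20453406] [-4.76827259e-04 -7.02068247e-01  7.12108580e-01  1.14871324e-03] [0.10311712 0.10386086 1.05904375] 0.042799775398471504
[{'point': [273.8, 182.3], 'confidence': 0.86}]
wrist 0.025582932517843493 535 ((605.1809692382812, -30.008384704589844), 16.175689697265625) [605.29144226 -30.1316366 ]
```

View pics/w7.png

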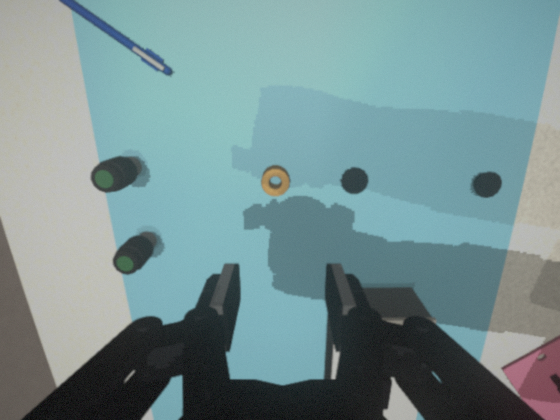

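The collar is at (275,181), a clear upright ring of radius 16 mm centred on (0.605,-0.030). The cap at (354,180) is 84 mm away.

Request:
arm_command --moves '[0.3,-1,-6.5,40,0,0,0,0.3,0,0,50,0,0,0,0.3,0,0,45,0,0,0,0.3,0,0,30,0,0,0,0.3,0,0,10,0,0,0,0.3,0,0,0,0,0,0,0.3,0,0,0,0,0,0]'

```text
clock: 15.68
tcp_pos: [0.6072, -0.0301, 0.0325]
orientation: [0.001, -0.702, 0.712, -0.001]
wrist_force: [-0.2, -0.2, 0.5]
finger_gap: 0.0554
grip_force: 0.0
```

Request:
arm_command --moves '[0.3,0,1.5,15,0,0,0,0.2,0,0,10,0,0,0,0.1,0,0,5,0,0,0,0,0,0,0,0,0,0,0,0,0,0,0,0,0]'

```text
clock: 16.3
tcp_pos: [0.6045, -0.0303, 0.0008]
orientation: [0.0, -0.702, 0.712, -0.0]
wrist_force: [-0.2, -0.9, -0.3]
finger_gap: 0.0427
grip_force: 0.0
```

Request:
arm_command --moves '[-0.15,0,0,0,0,0,0,-1,0,0,0,0,0,0,-1,0,0,0,0,0,0,-1,0,0,0,0,0,0,-1,0,0,0,0,0,0]' --newtons 60

```text
clock: 16.92
tcp_pos: [0.6049, -0.0303, 0.0017]
orientation: [0.0, -0.702, 0.712, -0.001]
wrist_force: [-1.9, 0.8, 5.4]
finger_gap: 0.0268
grip_force: 58.7
```

Request:
arm_command --moves '[-1,0,0,-5,0,0,0,-1,0,0,-25,0,0,0,-1,0,0,-50,0,0,0,-1,0,0,-50,0,0,0,-1,0,0,-45,0,0,0,-1,0,0,-15,0,0,0,-1,0,0,0,0,0,0]'

```text
clock: 17.8
tcp_pos: [0.6048, -0.0303, 0.1912]
orientation: [0.0, -0.702, 0.712, -0.001]
wrist_force: [0.6, 0.5, -0.6]
finger_gap: 0.0265
grip_force: 59.2
```

Request:
arm_command --moves '[-1,-30,9,0,0,0,0,-1,-50,16,0,0,0,0,-1,-56,17,0,0,0,0,-1,-56,18,0,0,0,0,-1,-56,18,0,0,0,0,-1,-56,18,0,0,0,0,-1,-50,15,0,0,0,0,-1,-31,9,0,0,0,0]'

```text
clock: 18.8
tcp_pos: [0.4872, 0.3581, 0.1877]
orientation: [-0.002, -0.703, 0.711, 0.001]
wrist_force: [1.1, -0.4, -1.5]
finger_gap: 0.0262
grip_force: 59.2
```

Request:
arm_command --moves '[-1,0,0,0,0,0,0,-1,0,0,0,0,0,0,-1,0,0,0,0,0,0,-1,0,0,0,0,0,0]'

```text
clock: 19.3
tcp_pos: [0.49, 0.3553, 0.1905]
orientation: [-0.0, -0.702, 0.712, 0.0]
wrist_force: [0.2, 0.3, -0.4]
finger_gap: 0.0266
grip_force: 59.2
```

```bash
python3 - <<'E'
from h import *
s=get_state();p,d=read_camera("wrist");np.savez("w8.npz",d=d,t=s["tcp_pos"],o=s["orientation"])
print(s["tcp_pos"],s["orientation"],s["wrist_force"],s["finger_gap"])
cv2.imwrite("pics/w8.png",p)
E
```

```text
[0.48999205 0.35534608 0.19054899] [-1.09156062e-04 -7.01682696e-01  7.12489567e-01  1.89519873e-05] [ 0.18264688  0.25986756 -0.39269581] 0.02660996092977245
```

View pics/w8.png

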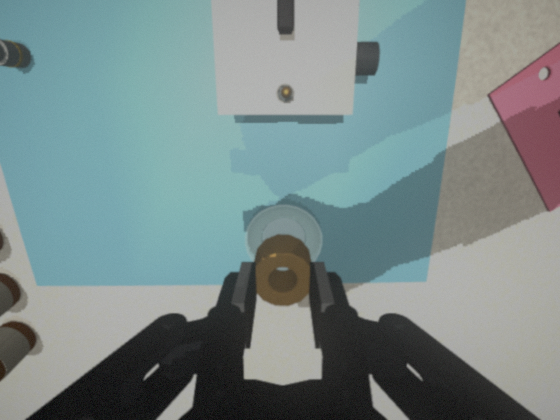

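The cover sits on the housing with the tall pin at (286,92), seen end-on through its hole. The collar is held upright with its bore near (284,281). Next: the offsets.

```bash
python3 - <<'E'
from h import *
z=np.load("w8.npz");s=dict(tcp_pos=z["t"],orientation=z["o"]);p=cv2.imread("pics/w8.png");c=cam("wrist",s);P=cloud(c,z["d"])
M=rot(s["orientation"]).as_matrix();T=lambda w:(1000*(np.array(w)-s["tcp_pos"])@M).round(1)
Q=((P-z["t"])@M)*1000; Z=P[...,2]
m=np.zeros(Z.shape,bool);m[75:110,270:302]=1
v,u=np.argwhere(m&(Z>.09)).T; k=Z[v,u]>np.nanmax(Z[v,u])-.004; print("pin pts",len(u),np.nanmax(Z[v,u]),Q[v[k],u[k]].mean(0).round(1),"all",Q[v,u].mean(0).round(1))
hsv=cv2.cvtColor(p,cv2.COLOR_BGR2HSV); b=m&(hsv[...,1]>90)&(hsv[...,0]<35); w=np.argwhere(b); print("brass",w.mean(0)[::-1],len(w),T(onz(c,w.mean(0)[::-1],.105)))
pl=np.zeros(Z.shape,bool);pl[20:75,225:350]=1;pl[:,270:300]=0;print("plate z",np.nanmedian(Z[pl]),[np.nanmedian(Z[a]).round(4) for a in (np.s_[5:30,225:250],np.s_[5:30,320:345],np.s_[80:108,225:250],np.s_[80:108,320:345])])
m=(hsv[...,1]>90)&(hsv[...,0]<30);m[:,:245]=0;m[:,320:]=0;m[:225]=0;m[315:]=0
top=m&(Q[...,2]<-14)&(Q[...,2]>-32);print("collar top z",np.nanmedian(Q[top][:,2]),top.sum(),"y",np.nanmin(Q[top][:,1]),np.nanmax(Q[top][:,1]),"x",np.nanmin(Q[top][:,0]),np.nanmax(Q[top][:,0]))
cv2.imwrite("pics/w8z.png",cv2.resize(p[225:315,235:335],None,fx=6,fy=6,interpolation=2))
E
```

```text
pin pts 98 0.10813354349335896 [90.7  3.5 84.9] all [90.7  3.5 85.8]
brass [285.82608696  91.        ] 23 [[91.   3.4 85.6]]
plate z 0.07184960256166922 [np.float64(0.0718), np.float64(0.0718), np.float64(0.0718), np.float64(0.0718)]
collar top z -23.887906155328558 2016 y -12.505980174017994 13.976531406273677 x -14.712009950281702 15.633637138500422
```

View pics/w8z.png

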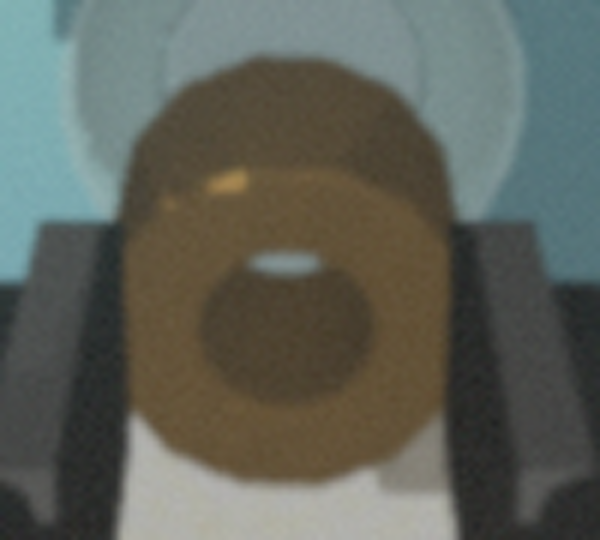

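The collar's bore centre is at full-frame px (282.2,279). The plate reads level, 70 mm up after the known 1.8 mm depth bias, so the cover is flush.

```bash
python3 - <<'E'
from h import *
c=cam("wrist",dict(tcp_pos=[0,0,0],orientation=[1,0,0,0]))
for z in(-.0223,-.0239): print((onz(c,[[282.2,279.0],[235+286/6-.5,225+250/6-.5],[235+286/6-.5,225+404/6-.5]],z)*1000).round(1).tolist())
for _ in range(2): print(get_state()["tcp_pos"]); read_camera("wrist")
E
```

```text
[[-0.6, 0.7, -22.3], [6.7, 0.6, -22.3], [-8.1, 0.6, -22.3]]
[[0.4, 0.7, -23.9], [7.6, 0.6, -23.9], [-7.1, 0.6, -23.9]]
[0.49004639 0.35550963 0.19075062]
[0.48998662 0.3556719  0.19081448]
```

Request:
arm_command --moves '[-1,25,1,0,0,0,0,-1,40,2,0,0,0,0,-1,20,0.2,20,0,0,0,-1,6,0,30,0,0,0,-1,0,0,15,0,0,0,-1,0,0,5,0,0,0,-1,0,0,0,0,0,0,-1,0,0,0,0,0,0]'

```text
clock: 20.45
tcp_pos: [0.4858, 0.2661, 0.1216]
orientation: [0.001, -0.702, 0.712, -0.0]
wrist_force: [-0.7, -0.5, -0.5]
finger_gap: 0.0269
grip_force: 59.2
```

Request:
arm_command --moves '[-1,0,0,0,0,0,0,-1,0,0,0,0,0,0,-1,0,0,0,0,0,0,-1,0,0,0,0,0,0]'

```text
clock: 20.95
tcp_pos: [0.4851, 0.2654, 0.1207]
orientation: [0.0, -0.702, 0.712, 0.0]
wrist_force: [-0.2, 0.2, -0.5]
finger_gap: 0.0269
grip_force: 59.2
```

```bash
python3 - <<'E'
from h import *
s=get_state();p,d=read_camera("wrist");c=cam("wrist",s);M=rot(s["orientation"]).as_matrix()
print(s["tcp_pos"],s["orientation"],s["wrist_force"])
# brightness inside bore: pin tip expected there
h=cv2.cvtColor(p,cv2.COLOR_BGR2HSV);Q=((cloud(c,d)-s["tcp_pos"])@M)*1000
for v in range(262,300,3): print(v,[f"{Q[v,u,2]:.0f}/{h[v,u,1]}/{h[v,u,2]}" for u in range(266,300,4)])
E
```

```text
[0.48514007 0.26541708 0.120734  ] [ 4.70225863e-05 -7.02258339e-01  7.11922203e-01  1.03248284e-05] [-0.2424318   0.17573998 -0.48278931]
262 ['-23/109/103', '-24/105/107', '-24/109/108', '-25/118/102', '-24/114/107', '-25/112/105', '-24/111/103', '-24/116/103', '-24/112/105']
265 ['-23/111/106', '-24/104/103', '-24/110/107', '-23/111/101', '-25/108/104', '-25/114/98', '-24/115/100', '-24/114/101', '-24/113/104']
268 ['-25/107/105', '-24/109/103', '-24/107/98', '119/37/109', '119/57/116', '118/46/111', '-25/111/94', '-24/114/101', '-24/121/103']
271 ['-24/112/105', '-24/107/100', '-6/93/77', '-3/94/79', '-2/60/77', '-2/78/78', '-5/93/77', '-23/107/93', '-24/119/101']
274 ['-24/108/106', '-14/103/74', '-10/97/76', '-6/99/77', '-5/97/79', '-5/98/81', '-7/98/78', '-12/96/74', '-24/119/103']
277 ['-23/109/103', '-16/88/78', '-12/94/79', '-9/97/79', '-9/101/81', '-8/108/80', '-12/101/76', '-15/93/71', '-24/111/101']
280 ['-23/112/100', '-20/88/78', '-13/91/81', '-13/101/81', '-12/109/77', '-13/100/74', '-15/103/74', '-18/101/73', '-24/119/94']
283 ['-25/113/102', '-21/93/77', '-17/105/80', '-16/95/78', '-15/111/76', '-15/94/81', '-16/103/72', '-21/93/74', '-25/117/100']
286 ['-25/110/104', '-24/104/88', '-20/95/78', '-20/100/82', '-17/100/82', '-19/101/76', '-20/103/74', '-21/102/80', '-24/114/101']
289 ['-24/115/102', '-24/114/101', '-23/95/86', '-20/86/80', '-20/94/81', '-20/96/77', '-23/105/78', '-24/112/98', '-24/120/100']
292 ['-24/116/103', '-23/109/101', '-24/119/105', '-24/115/95', '-23/109/94', '-24/111/92', '-23/117/100', '-24/128/100', '-25/114/105']
295 ['-24/118/102', '-24/113/99', '-23/110/104', '-24/119/101', '-24/125/98', '-24/118/102', '-25/118/102', '-24/116/99', '-24/114/101']
298 ['-24/121/99', '-24/116/99', '-24/113/104', '-24/115/100', '-24/116/99', '-24/114/105', '-24/117/100', '-24/112/100', '-24/118/99']
```

Request:
arm_command --moves '[-1,0.7,-1.6,3,0,0,0,-1,0,0,4,0,0,0,-1,0,0,4,0,0,0,-1,0,0,4,0,0,0,-1,0,0,3,0,0,0,-1,0,0,0,0,0,0,-1,0,0,0,0,0,0]'

```text
clock: 21.88
tcp_pos: [0.4868, 0.2648, 0.1028]
orientation: [0.0, -0.702, 0.712, -0.0]
wrist_force: [-0.2, -0.2, -0.5]
finger_gap: 0.0264
grip_force: 59.2
```

```bash
python3 - <<'E'
from h import *
s=get_state();p,d=read_camera("wrist");c=cam("wrist",s);M=rot(s["orientation"]).as_matrix()
print(s["tcp_pos"],s["orientation"],s["wrist_force"],s["ft_torque"])
h=cv2.cvtColor(p,cv2.COLOR_BGR2HSV);Q=((cloud(c,d)-s["tcp_pos"])@M)*1000
for v in range(264,294,2): print(v,[f"{Q[v,u,2]:.0f}/{h[v,u,2]}" for u in range(266,300,3)])
E
```

```text
[0.48681339 0.26478417 0.1027893 ] [ 1.39476887e-04 -7.02294519e-01  7.11886500e-01 -2.32152425e-05] [-0.22809327 -0.17596225 -0.53920499] [-0.04629937 -0.00992722  0.00758786]
264 ['-24/107', '-24/104', '-24/109', '-24/104', '-24/101', '-24/103', '-23/105', '-24/101', '-25/101', '-24/104', '-24/103', '-24/108']
266 ['-25/104', '-24/103', '-25/107', '-23/101', '-24/102', '-24/100', '-24/101', '-24/98', '-23/104', '-24/100', '-24/104', '-25/106']
268 ['-24/107', '-23/106', '-25/103', '-24/91', '100/108', '100/118', '101/117', '101/102', '-24/94', '-24/101', '-24/104', '-25/104']
270 ['-24/101', '-24/104', '-24/94', '-5/79', '-2/82', '101/97', '101/92', '-2/84', '-3/77', '-24/94', '-24/102', '-24/106']
272 ['-23/103', '-23/104', '-9/78', '-6/80', '-5/78', '-3/79', '-3/80', '-5/78', '-6/77', '-9/81', '-25/101', '-24/100']
274 ['-24/105', '-24/92', '-11/80', '-8/78', '-6/78', '-7/82', '-5/78', '-6/81', '-7/75', '-11/76', '-24/91', '-25/103']
276 ['-23/103', '-24/78', '-13/82', '-9/77', '-8/80', '-8/79', '-6/80', '-9/81', '-10/76', '-13/73', '-23/81', '-25/102']
278 ['-24/104', '-20/78', 
[... 300 characters left out ...]
8', '-15/80', '-16/74', '-19/76', '-23/79', '-24/101']
284 ['-23/104', '-22/92', '-20/82', '-17/84', '-17/79', '-16/80', '-17/81', '-17/80', '-18/76', '-21/75', '-23/86', '-24/103']
286 ['-24/102', '-24/99', '-22/81', '-20/78', '-19/77', '-19/80', '-18/81', '-19/76', '-20/74', '-21/79', '-23/97', '-25/101']
288 ['-24/106', '-24/106', '-23/86', '-22/78', '-21/80', '-21/79', '-21/80', '-20/78', '-21/74', '-23/88', '-24/102', '-24/100']
290 ['-25/105', '-25/103', '-24/98', '-23/89', '-23/82', '-22/83', '-22/80', '-23/80', '-22/87', '-24/101', '-25/101', '-24/102']
292 ['-24/104', '-24/102', '-23/104', '-23/105', '-22/96', '-24/95', '-23/93', '-24/98', '-25/100', '-24/102', '-24/102', '-24/101']
```

Request:
arm_command --moves '[-1,0,0,3,0,0,0,-1,0,0,3,0,0,0,-1,0,0,3,0,0,0,-1,0,0,0,0,0,0]'

```text
clock: 22.42
tcp_pos: [0.4865, 0.2646, 0.0933]
orientation: [-0.0, -0.702, 0.712, 0.0]
wrist_force: [0.2, -0.7, -0.4]
finger_gap: 0.0267
grip_force: 59.2
```

```bash
python3 - <<'E'
from h import *
s=get_state();p,d=read_camera("wrist");c=cam("wrist",s);M=rot(s["orientation"]).as_matrix()
print(s["tcp_pos"],s["orientation"],s["wrist_force"],s["ft_torque"])
h=cv2.cvtColor(p,cv2.COLOR_BGR2HSV);Q=((cloud(c,d)-s["tcp_pos"])@M)*1000
for v in range(264,294,2): print(v,[f"{Q[v,u,2]:.0f}/{h[v,u,2]}" for u in range(266,300,3)])
E
```

```text
[0.48645106 0.26462204 0.09326607] [-3.00928914e-04 -7.02289377e-01  7.11891505e-01  1.60515242e-04] [ 0.2076192  -0.66449181 -0.3852579 ] [-0.01674349  0.01546438 -0.01688942]
264 ['-25/106', '-24/105', '-24/110', '-24/104', '-23/106', '-23/107', '-24/108', '-24/105', '-25/102', '-24/108', '-25/102', '-24/106']
266 ['-24/106', '-24/104', '-23/104', '-23/102', '-24/101', '-23/103', '-24/104', '-25/98', '-25/101', '-24/101', '-25/103', '-25/105']
268 ['-24/107', '-24/103', '-24/104', '-25/95', '-12/84', '-14/98', '-13/102', '-13/92', '-23/97', '-24/101', '-23/104', '-23/105']
270 ['-24/103', '-24/104', '-24/92', '-3/79', '-11/79', '-13/98', '-14/102', '-12/83', '-3/82', '-23/96', '-25/104', '-24/103']
272 ['-24/106', '-24/100', '-8/77', '-6/78', '-4/81', '-12/83', '-13/90', '-5/78', '-6/78', '-9/82', '-24/100', '-24/104']
274 ['-24/104', '-23/88', '-11/78', '-7/81', '-7/76', '-6/78', '-6/79', '-7/80', '-7/76', '-10/75', '-25/92', '-24/105']
276 ['-23/102', '-23/82', '-14/78', '-11/79', '-9/81', '-8/82', '-8/80', '-8/81', '-10/78', '-13/77', '-23/84', '-24/100']
278 ['-24/102', '-20/77
[... 301 characters left out ...]
/80', '-15/80', '-16/78', '-19/76', '-23/84', '-24/102']
284 ['-24/103', '-23/88', '-20/77', '-19/78', '-18/79', '-16/79', '-17/81', '-15/78', '-19/80', '-21/76', '-23/92', '-23/99']
286 ['-24/105', '-23/96', '-23/83', '-20/79', '-19/77', '-18/83', '-18/79', '-19/80', '-20/74', '-22/84', '-23/98', '-24/98']
288 ['-24/103', '-25/105', '-22/86', '-22/81', '-20/82', '-19/78', '-20/78', '-21/78', 'nan/78', '-24/91', '-24/105', '-25/101']
290 ['-24/103', '-24/103', '-24/99', '-24/91', '-21/82', '-21/79', '-21/79', '-22/83', '-23/86', '-24/100', '-24/100', '-24/101']
292 ['-25/104', '-25/103', '-24/105', '-24/107', '-24/99', '-23/92', '-24/91', '-23/95', '-24/103', '-24/103', '-25/102', '-25/102']
```

The pin tip is inside the bore and laterally centred, with no force. Continuing down.

Request:
arm_command --moves '[-1,0,0,4,0,0,0,-1,0,0,4,0,0,0,-1,0,0,4,0,0,0,-1,0,0,3,0,0,0,-1,0,0,2,0,0,0,-1,0,0,0,0,0,0,-1,0,0,0,0,0,0]'

```text
clock: 23.35
tcp_pos: [0.4868, 0.2648, 0.0768]
orientation: [0.0, -0.702, 0.712, -0.0]
wrist_force: [0.6, -0.4, -0.7]
finger_gap: 0.0268
grip_force: 59.2
```

Request:
arm_command --moves '[-1,0,0,1.5,0,0,0,-1,0,0,1,0,0,0,-1,0,0,1,0,0,0,-1,0,0,0,0,0,0]'

```text
clock: 23.85
tcp_pos: [0.4867, 0.2647, 0.0731]
orientation: [-0.0, -0.702, 0.712, 0.0]
wrist_force: [-0.2, 0.1, -0.7]
finger_gap: 0.0266
grip_force: 59.2
```

Request:
arm_command --moves '[-1,0,0,0.7,0,0,0,-1,0,0,0.5,0,0,0,-1,0,0,0.4,0,0,0,-1,0,0,0,0,0,0,-1,0,0,0,0,0,0]'

```text
clock: 24.48
tcp_pos: [0.4868, 0.2647, 0.0718]
orientation: [0.0, -0.702, 0.712, -0.0]
wrist_force: [-1.6, 0.0, 2.2]
finger_gap: 0.0264
grip_force: 59.8
```

Request:
arm_command --moves '[-1,0,0,0.4,0,0,0,-1,0,0,0,0,0,0,-1,0,0,0,0,0,0]'

```text
clock: 24.85
tcp_pos: [0.4868, 0.2647, 0.0717]
orientation: [0.0, -0.702, 0.712, -0.0]
wrist_force: [-1.7, -1.3, 4.9]
finger_gap: 0.0265
grip_force: 60.4
```

Request:
arm_command --moves '[0.2,0,0,0,0,0,0,0.2,0,0,0,0,0,0,0.2,0,0,0,0,0,0,0.2,0,0,-10,0,0,0,0.2,0,0,-40,0,0,0,0.2,0,0,-50,0,0,0,0.2,0,0,-10,0,0,0]'

```text
clock: 25.72
tcp_pos: [0.489, 0.2656, 0.1858]
orientation: [0.003, -0.702, 0.712, -0.001]
wrist_force: [0.2, -0.0, 0.5]
finger_gap: 0.0511
grip_force: 0.0
```

Request:
arm_command --moves '[0.2,-40,0,0,0,0,0,0.2,-40,0,0,0,0,0,0.2,-10,0,0,0,0,0,0.2,0,0,0,0,0,0,0.2,0,0,0,0,0,0,0.2,0,0,0,0,0,0]'

```text
clock: 26.48
tcp_pos: [0.488, 0.3537, 0.1813]
orientation: [-0.0, -0.702, 0.712, -0.0]
wrist_force: [0.4, 0.3, -0.3]
finger_gap: 0.0513
grip_force: 0.0
```

```bash
python3 - <<'E'
from h import *
s=get_state();p,d=read_camera("wrist");c=cam("wrist",s);P=cloud(c,d);Z=P[...,2];print(s["tcp_pos"],s["wrist_force"],s["finger_gap"])
m=(np.hypot(P[...,0]-.4865,P[...,1]-.2645)<.02)&(Z>.085)&(Z<.1); w=onz(c,np.argwhere(m)[:,::-1],.094)[:,:2]*1000
print("collar top z",np.nanmedian(Z[m]),np.nanpercentile(Z[m],[5,95]),m.sum(),cv2.minEnclosingCircle(w.astype(np.float32)))
q=(np.abs(P[...,0]-.485)<.05)&(np.abs(P[...,1]-.2)<.075)&(Z>.066)&(Z<.078); X=P[q]; A=np.c_[X[:,:2]-[.485,.2],np.ones(len(X))]
print("plate",len(X),np.linalg.lstsq(A,X[:,2],rcond=None)[0])
t,dt=read_camera("top");ct=cam("top")
for l in("collar","cover","cap_a","eyepiece_a","objective","petri_dish","pen"): print(l,[(np.round(r["point"]),round(r["confidence"],2)) for r in recognise("top",l)[:3]])
E
```

```text
[0.48802989 0.35369712 0.18126843] [ 0.41234157  0.29126193 -0.31282865] 0.051312348745111896
collar top z 0.09563555164950856 [0.0939954  0.09688249] 1214 ((485.8045654296875, 265.0193176269531), 15.930904388427734)
plate 12201 [-0.00085576 -0.00336648  0.07192244]
collar []
cover [(array([235., 198.]), 0.85), (array([402., 308.]), 0.61), (array([214., 191.]), 0.17)]
cap_a [(array([309., 188.]), 0.56), (array([309., 240.]), 0.55)]
eyepiece_a [(array([227., 219.]), 0.71), (array([285., 112.]), 0.6), (array([316., 112.]), 0.41)]
objective [(array([236., 114.]), 0.43)]
petri_dish []
pen [(array([356., 115.]), 0.66), (array([232., 115.]), 0.2)]
```

```bash
python3 -c "from workcell import *; print(hand_in())"
```

```text
the job is handed in; nothing more can be done
None
```

The job is handed in at about 27 s on the clock: the cover measures flush and level on the housing, the collar measures flat on the cover over the tall pin, and the arm did not touch the other things on the mat; I viewed 12 pictures, though, two over the limit of 10.

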